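Free the keeper of the roller track and take the end roller

TASK

The lowest roller in the sloped feed track is held down by a sliding keeper plate, which is locked by a clamp screw with a lever; nobody knows whether its thread is left- or right-hand, so feel gently which way the lever gives, never force it the other way, and turn it that way as far as it goes. Then push the keeper by its post fully back off the roller, lift out that lowest roller and lay it in the steel tray, so that the next roller rolls down to the stop. Leave the lever loosened, the keeper open and the other rollers in the track, and do not disturb the things lying about.

Things in the scene. Friction and masses are not known exactly. Their poses are not given: they have to be found in the camera images.
- feeder: Feed fixture fixed to the table, base plate 232 x 72 mm. Origin on the table below the screw axis. +x runs up the 15 degree track, the screw block and lever are at its -x end, z up. Heights are above the table. Track floor 30 mm wide: the 50 mm rollers overhang it 10 mm each side. Side guides begin 28 mm uphill of the seat; the lowest roller's ends are free for fingers down to 10 mm height.
- seat (a point): Point where the centre of the lowest roller lies when it rests against the stop plate: on the feeder's centre line, 52 mm above the table. Axes as the feeder's.
- lever (a joint): Clamp screw's lever angle, rad, counter-clockwise from above positive; 0 at the start = tight. It gives only one way, unseen and different from start to start: that way it goes to a stop at 1.5 (or -1.5) with light friction (about 4 N at the push point) and stays where left; the other way it is solid after 0.06 rad. Past 1.2 it is loosened.
- screw_axis (a point): Point on the vertical axis of the clamp screw at the height of the lever's arm (100 mm), 80 mm from the seat toward the feeder's -x.
- lever_push (a point): Point on the lever's level arm (steel rod, 10 mm thick) 40 mm out from the screw axis, 100 mm high; an 18 mm black ball ends the arm 54 mm out. At 0 the arm points along the feeder's -x, away from the track. Push or straddle it here. The only thing under it is the block (top 89 mm high, reaching 18 mm along the feeder's x and 27 mm along its y from the axis) and the base plate.
- keeper (a joint): Travel of the keeper plate, m: 0 = closed over the lowest roller, 0.035 = fully back (open), sliding along the feeder's -x toward the screw. Needs about 1.5 N when loosened; locked solid while the lever is within about 1.15 rad of 0. Open means more than 0.03.
- keeper_post (a point): Middle of the keeper's upright post, 10 mm thick, on the 30 mm wide plate, above the lowest roller; moves with the keeper. The point is 85.5 mm high, the plate's top 73.5, the post's top 93.5. Push it toward the feeder's -x from its uphill side (tops of the second and third roller there: 72 and 79 mm).
- roller_1_center (a point): Centre of the lowest roller, the one to take: plain steel cylinder 26 mm in diameter, 50 mm long, about 0.15 kg, lying across the track, its axis along the point's y (the feeder's y at the start). Touched by the next roller uphill: grip it by its two flat ends.
- roller_2_center (a point): Centre of the second roller, equal to the first; it rolls to the seat when the first is taken.
- roller_3_center (a point): Centre of the third roller, equal to the first.
- roller_4_center (a point): Centre of the topmost roller, equal to the first.
- tray_floor (a point): Centre of the inner floor, 3 mm above the table, of a shallow steel tray fixed to the table between the drawer cabinet (215 mm high) and the open tool chest: 90 mm along its x, 140 mm along its y, 12 mm high, walls 3 mm. The roller may lie anywhere on its floor. The chest with its raised lid (up to 270 mm high) stands between the feeder and the tray: carry the roller over it or round its front.
- pipe_tee: Rusty pipe tee, 55 x 64 x 38 mm, a bystander; origin under its centre.
- bolt: Rusty bolt with a nut, lying, 27 x 97 x 24 mm, a bystander; origin under its centre.
- padlock: Padlock lying flat, 70 x 40 x 16 mm, a bystander; origin under its centre.

How it is judged (in metres and radians):
On the way, in this order (a step that is already met when the one before it is completed fails the run):
1. the lever is turned loose, more than 1.2 rad the way it gives ((value of joint lever above 1.2 rad or value of joint lever below -1.2 rad)), for 0.1 s.
2. the keeper is pushed open by more than 30 mm ((value of joint lever above 1.2 rad or value of joint lever below -1.2 rad) and value of joint keeper above 0.03 m), for 0.1 s.
3. the lowest roller is out and the next one has rolled to the stop (distance between roller_2_center and seat below 0.006 m and distance between roller_1_center and seat above 0.04 m), for 0.1 s.
At the end, for the whole second after the job is handed in: The lowest roller lies at rest on the tray floor (centre 8 to 19 mm above it, inside the walls); roller 2 rests within 6 mm of the seat, rollers 3 and 4 within 34 and 62 mm of it; the lever stands more than 1.2 rad from its start and the keeper is over 30 mm open (all of step 2 and distance between roller_2_center and seat below 0.006 m and x of roller_1_center in the frame of tray_floor between -0.042 and 0.042 m and y of roller_1_center in the frame of tray_floor between -0.067 and 0.067 m and z of roller_1_center in the frame of tray_floor between 0.008 and 0.019 m and linear speed of each of roller_1, roller_2 below 0.02 m/s and distance between roller_3_center and seat below 0.034 m and distance between roller_4_center and seat below 0.062 m); the robot touches nothing.
It fails at once if the lever is forced: the fingers press it with more than 60 N (contact force between the fingers and lever above 60 N).
It fails at once if a bystander is moved by more than 30 mm (distance of any of pipe_tee, bolt, padlock from where it was at the start of the episode above 0.03 m).
It also fails if it takes over 72 s, if anything falls off the work surface, if the arm or the gripper's body presses on something with over 40 N, if the wrist force passes 120 N, or if a joint passes its speed limit or range.

ROBOT

A 6-joint arm with a two-finger parallel gripper is mounted at the origin on a cart in front of the work surface, level with it; the furniture and walls round the work are solid. World frame = base frame: x ahead of the robot, y to its left, z up, the work surface at z = 0. Lengths are in mm, angles in rad, forces in N, time in s.
With the tool pointing down it reaches from about 375 to 925 mm from the base axis. Payload 5.7 kg.
Tool frame: the origin (TCP) lies at the very end of the fingers, on their centre line; the grasp point (between the pads) lies 19 mm behind it (env.pinch_z is the distance from the TCP to the grasp point, in mm); z points along the fingers, y is the line along which they close (so a half turn about z gives the same grasp; the last joint's range is limited). The gripper opens to 88 mm and grips with 3 to 60 N. Pads are 20 mm wide; open, the fingers measure 115 mm over their backs; the gripper's body (75 mm by 178 mm) begins 61 mm behind the grasp point.
Start: joints at [-1.221, 0.359, 1.51, -0, 1.272, -0.115], TCP at [268.927, -536.321, 222.623] pointing down, gripper open.
Joint ranges: [-2.97, 2.97], [-1.01, 2.36], [0.21, 2.38], [-0.96, 4.11], [0.2, 2.71], [-2.98, 2.98]. Speed limits (rad/s): [2.39, 2.39, 3.14, 3.14, 3.14, 3.14].

INTERFACE

Orientations are given as a unit quaternion [x, y, z, w].
In Python, from workcell import env gives the robot as it stands. The module is installed in compiled form; this text tells all that it offers.
- The arm moves only by the shell command python3 -m crank 'ROWS' [FORCE]. ROWS is JSON, a list of rows, each a list of 3 entries, a list of its own where there are three numbers: the shift along the tool's x, y, z as a fraction of full scale, then the turn, a rotation vector about the tool's x, y, z as a fraction of full scale, then the gripper command: -1 is fully open, 1 is shut, values between are in proportion. A call has 1 to 20 rows; each row is the pose to reach, as a shift and turn from the pose commanded when the call began, along the tool's axes at that moment; what a row does not reach only later rows make up. Full scale, the value 1, is 1 m for a shift and 30 degrees for a turn. A row lasts 1/10 s, in which the tool goes at most 50 mm and 8.59 degrees, less where a joint would pass 70% of its speed; a pose out of reach is approached as far as the arm can. A call with a number of a shift or a turn outside -1 to 1 is refused whole. A call with a gripper value outside its range is refused whole. The fingers move at their own pace and stop on an object; FORCE is the grip in N (left out, the last holds). Time passes only in rows, so rows that repeat a pose let the fingers close. It gives the time, the measured TCP pose, the force, the opening and the grip force at its end, in the units of the state.
- env.get_obs(): the state, without advancing time (a new reading comes with each control period).
- env.get_image(name): name is "scene" or "top"; returns a dict with "color" (420x560x3 uint8, blue, green, red), "depth" (420x560 float32, mm along the optical axis (not along the pixel's ray), 0 where there is no reading), "K" (3x3 intrinsics, pixels), "extrinsics" (4x4, takes a point from world to camera coordinates). Camera axes: x right, y down, z forward; pixel columns grow to the right and rows downward; lengths in mm; the calibration is good to about 2 mm. A picture is of the moment at which its call begins.
- env.hand_in(): hands the job in; it is judged then, once.
The state is a dict: "time": time; "joints": joint angles; "joint_velocities": joint speeds; "joint_efforts": joint torques, N m; "position": TCP position; "orientation": TCP orientation; "ft_force": force on the tool from outside, world axes, zero at the start; "wrist_torque": the same for the moment, N m; "grip_width": opening from 0.0 (shut) to 1.0 (fully open); "gripper_force": force on a finger pad.
Only numpy, scipy, OpenCV 4.12 (cv2) and the standard library are available. Lean on these libraries where they do the work, as an engineer would, in place of code of your own. Each camera call takes 0.05 s, during which the arm holds its last target. There are 200 camera calls.

## Working session

There is one attempt and no reset: what is moved stays moved. The work goes in short steps, Python scripts to look and compute and a shell command to move; the robot and the scene stay as the last step left them, time stands still between calls to the robot, and variables do not carry over. Pictures are saved under pics/ and viewed, at most 10 in all, crops included, and the job is handed in when it is done.

```bash
mkdir -p pics
cat > h.py <<'E'
import numpy as np, cv2
from workcell import env
from scipy.spatial.transform import Rotation as R
def snap(n,f,crop=None,s=1):
    im=env.get_image(n); np.savez('pics/'+f+'.npz',**im)
    c=im['color']
    if crop: c=c[crop[1]:crop[3],crop[0]:crop[2]]
    cv2.imwrite('pics/'+f+'.png',cv2.resize(c,None,fx=s,fy=s,interpolation=cv2.INTER_CUBIC))
def pt(f,u,v,z=None):
    im=np.load('pics/'+f+'.npz');K=im['K'];E=im['extrinsics'];d=im['depth'][int(v),int(u)]
    ray=np.linalg.inv(K)@[u,v,1];Ri=E[:3,:3].T;o=-Ri@E[:3,3]
    r=Ri@ray
    return o+r*(d if z is None else (z-o[2])/r[2])
def tool(dw):
    o=env.get_obs();return R.from_quat(o['orientation']).inv().apply(dw)
E
python3 - <<'E'
from h import *
snap('top','t0',None,1.4);snap('scene','s0',None,1.4)
o=env.get_obs();print(R.from_quat(o['orientation']).as_matrix().round(3),o['time'],env.pinch_z)
E
```

```text
[[ 0.894  0.448 -0.001]
 [ 0.448 -0.894  0.002]
 [ 0.    -0.002 -1.   ]] 0.1 18.700000000000003
```

View pics/t0.png

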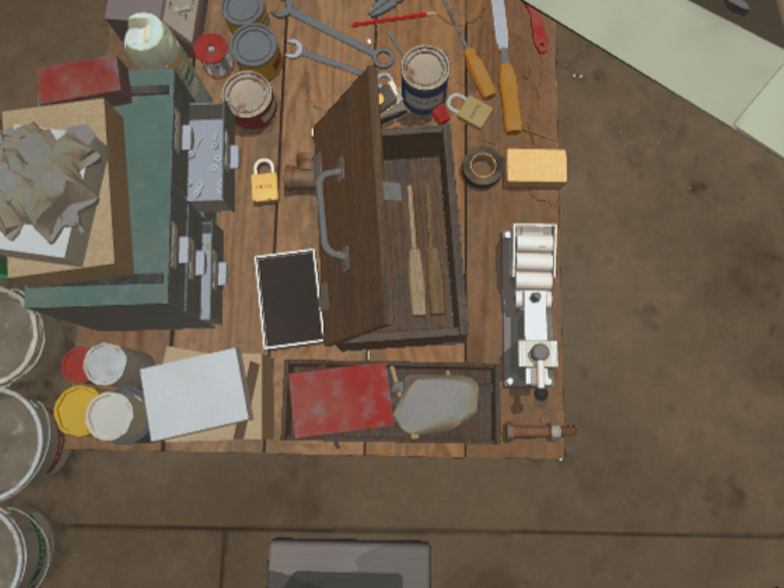

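View pics/s0.png

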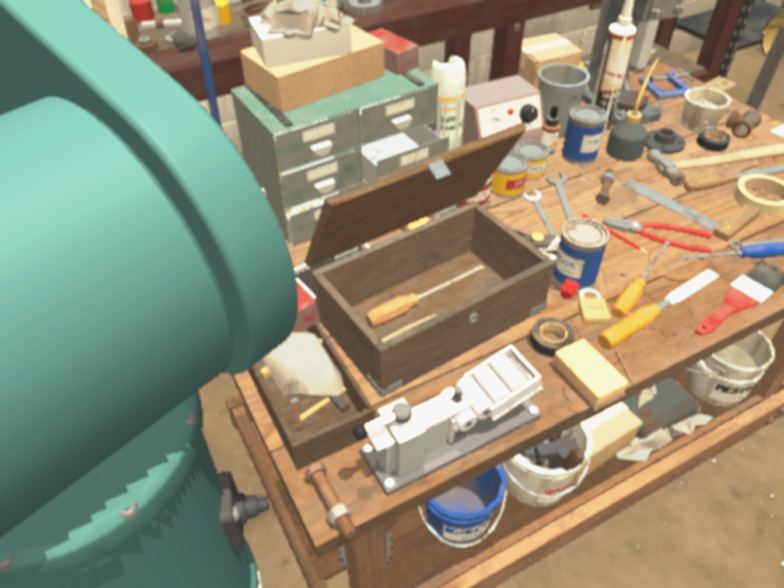

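The top view shows the feeder along the image's vertical (up-track is up), with the lever ball at about (541,394), the screw knob at (540,352) and the keeper post at (535,297). The tray's corners are near (256,256), (315,250), (325,340) and (264,347). The bolt lies just below the lever at (540,432). Next I'll enlarge the feeder.

Run:
```python
from h import *
im=np.load('pics/t0.npz');c=im['color'][150:320,335:425]
cv2.imwrite('pics/t0c.png',cv2.resize(c,None,fx=3.5,fy=3.5,interpolation=cv2.INTER_CUBIC))
for n,u,v,z in [('ball',541,394,100),('axis',540,352,100),('post',535,297,93.5),('t1',256,256,12),('t2',315,250,12),('t3',325,340,12),('t4',264,347,12),('bolt',540,432,12)]:
    print(n,pt('t0',u/1.4,v/1.4).round(1),pt('t0',u/1.4,v/1.4,z).round(1))
E=im['extrinsics'];print((-E[:3,:3].T@E[:3,3]).round(0),E[:3,:3].round(2))
```

```text
ball [ 466.  -297.3  109. ] [ 466.5 -299.   100. ]
axis [ 520.6 -297.6  106. ] [ 521.2 -298.7  100. ]
post [ 595.5 -294.2   95.5] [ 595.9 -294.6   93.5]
t1 [667.9 104.6   1.7] [665.4 102.4  12. ]
t2 [678.6  16.6   1.7] [676.1  15.2  12. ]
t3 [529.9 -16.8 117.1] [542.2  -4.8  12. ]
t4 [530.7  83.6   9.4] [530.5  83.1  12. ]
bolt [ 417.6 -312.3   16.7] [ 417.6 -313.2   12. ]
[ 421. -122. 1040.] [[ 0.02 -1.   -0.01]
 [-0.98 -0.02 -0.19]
 [ 0.19  0.01 -0.98]]
```

View pics/t0c.png

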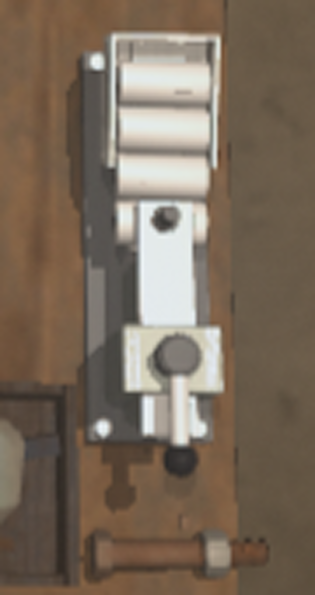

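The crop shows the lever pointing down the image: knob centre (178,355), ball (181,459). The post is at (166,217), rollers 2/3/4 are centred near (162,176)/(163,128)/(164,80), and the left base-plate bolts are at (96,61) and (103,427).

Run:
```python
from h import *
P={}
for n,u,v,z in [('ball',181,459,109),('axis',178,355,109),('post',166,217,93.5),('r2',163,174,72),('r3',164,127,78.5),('r4',165,79,85),('hA',96,61,None),('hB',103,427,None),('hC',195,427,None),('r1L',117,223,None),('r1R',206,223,None),('boltTopL',95,540,None),('boltTopR',215,540,None),('boltend',265,553,None)]:
    a=335+u/3.5;b=150+v/3.5
    P[n]=pt('t0',a,b,z); print(n,P[n].round(1),pt('t0',a,b).round(1))
d=P['hA']-P['hB'];print('yaw',np.degrees(np.arctan2(d[1],d[0])))
d=P['r4']-P['axis'];print('yaw',np.degrees(np.arctan2(d[1],d[0])),np.linalg.norm(d[:2]))
d=P['post']-P['axis'];print('yaw',np.degrees(np.arctan2(d[1],d[0])),np.linalg.norm(d[:2]))
im=np.load('pics/s0.npz');E=im['extrinsics'];K=im['K']
def pj(p,E=E,K=K):
    q=K@(E[:3,:3]@p+E[:3,3]);return q[:2]/q[2]
for n in ('ball','axis','post'):print(n,pj(P[n])*1.4)
```

```text
ball [ 466.5 -297.8  109. ] [ 466.5 -297.8  109.1]
axis [ 520.2 -297.3  109. ] [ 520.6 -297.8  106. ]
post [ 596.2 -295.1   93.5] [ 595.8 -294.7   95.6]
r2 [ 624.3 -297.8   72. ] [ 624.6 -298.1   70.3]
r3 [ 649.4 -297.6   78.5] [ 649.4 -297.6   78.6]
r4 [ 675.1 -297.4   85. ] [ 675.5 -297.8   83.2]
hA [ 704.7 -270.    12.3] [ 704.7 -270.    12.3]
hB [ 488.7 -272.4    9.3] [ 488.7 -272.4    9.3]
hC [ 485.5 -312.5   72.9] [ 485.5 -312.5   72.9]
r1L [ 598.5 -274.    59.7] [ 598.5 -274.    59.7]
r1R [ 598.1 -322.    67. ] [ 598.1 -322.    67. ]
boltTopL [ 425.  -265.5   20.9] [ 425.  -265.5   20.9]
boltTopR [ 426.3 -332.7   20.4] [ 426.3 -332.7   20.4]
boltend [ 419.7 -360.9   18.3] [ 419.7 -360.9   18.3]
yaw 0.6158823798920176
yaw -0.06545246243483446 154.81097366355087
yaw 1.6258227658946258 75.95055532259649
ball [357.90800303 429.27861589]
axis [399.91514908 409.5664632 ]
post [454.43197525 390.55057527]
```

```bash
python3 -m crank '[[[0.295,-0.119,0.02],[0,0,0.887],0.35],[[0.295,-0.119,0.02],[0,0,0.887],0.35],[[0.295,-0.119,0.02],[0,0,0.887],0.35],[[0.295,-0.119,0.02],[0,0,0.887],0.35],[[0.295,-0.119,0.02],[0,0,0.887],0.35],[[0.295,-0.119,0.02],[0,0,0.887],0.35],[[0.295,-0.119,0.02],[0,0,0.887],0.35],[[0.295,-0.119,0.02],[0,0,0.887],0.35],[[0.295,-0.119,0.02],[0,0,0.887],0.35]]' 20
python3 - <<'E'
from h import *
o=env.get_obs();print(o['position'],R.from_quat(o['orientation']).as_matrix().round(3),o['ft_force'],o['grip_width'])
snap('top','t1',(320,130,440,310),3.3)
E
```

```text
time: 1.0
position: [479.1, -297.5, 202.3]
orientation: [1.0, 0.001, -0.001, -0.0]
ft_force: [-0.6, -0.5, 0.2]
grip_width: 0.327
gripper_force: 0.0
[ 479.07832993 -297.45419017  202.31318195] [[ 1.     0.002 -0.001]
 [ 0.002 -1.     0.   ]
 [-0.001 -0.    -1.   ]] [-0.6161644  -0.49977327  0.23847596] 0.32731427429295135
```

View pics/t1.png

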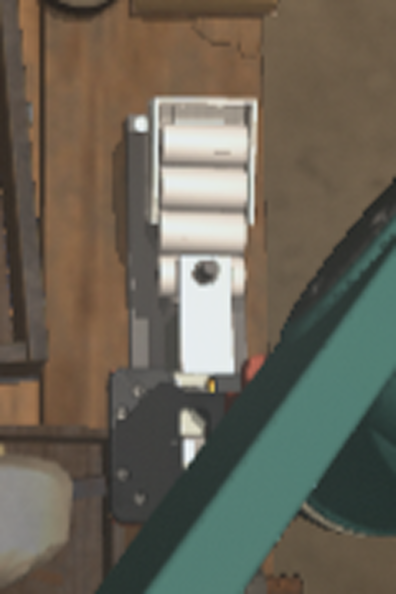

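The picture shows the gripper above the screw block, with the arm hiding the lever and the rollers and keeper unchanged. Lowering to straddle the arm.

```bash
python3 -m crank '[[[0.001,0,0.04],[0,0,0],0.35],[[0.001,0,0.08],[0,0,0],0.35],[[0.001,0,0.109],[0,0,0],0.35],[[0.001,0,0.109],[0,0,0],0.35]]'
python3 -m crank '[[[0,0.004,0],[0,0,0],0.35],[[0,0.008,0],[0,0,0],0.35],[[0,0.010,0],[0,0,0],0.35],[[0,0.010,0],[0,0,0],0.35]]'
python3 -m crank '[[[0,0.001,0],[0,0,0],0.35],[[0,0.001,0],[0,0,0],0.35]]'
python3 -m crank '[[[0,0.001,0],[0,0,0],0.35],[[0,0.001,0],[0,0,0],0.35]]'
```

```text
time: 1.45
position: [476.5, -297.0, 90.1]
orientation: [1.0, -0.001, -0.003, -0.002]
ft_force: [-1.1, 1.0, 0.0]
grip_width: 0.322
gripper_force: 0.0
time: 1.85
position: [480.7, -308.5, 94.9]
orientation: [1.0, -0.0, 0.001, 0.001]
ft_force: [-0.2, 0.8, 0.1]
grip_width: 0.324
gripper_force: 0.6
time: 2.05
position: [481.0, -309.1, 94.4]
orientation: [1.0, 0.0, 0.001, 0.0]
ft_force: [0.5, 2.3, 1.3]
grip_width: 0.324
gripper_force: 1.1
time: 2.25
position: [480.9, -309.9, 94.0]
orientation: [1.0, 0.0, 0.001, 0.0]
ft_force: [1.2, 2.4, 1.2]
grip_width: 0.326
gripper_force: 1.6
```

```bash
python3 -m crank '[[[0,0.001,0],[0,0,0],0.35],[[0,0.001,0],[0,0,0],0.35]]'
python3 -m crank '[[[0,0.001,0],[0,0,0],0.35],[[0,0.001,0],[0,0,0],0.35]]'
python3 -m crank '[[[0,0.001,0],[0,0,0],0.35],[[0,0.001,0],[0,0,0],0.35]]'
```

```text
time: 2.45
position: [480.7, -310.7, 93.8]
orientation: [1.0, 0.0, 0.0, -0.0]
ft_force: [1.2, 2.5, 2.4]
grip_width: 0.322
gripper_force: 1.9
time: 2.65
position: [480.4, -311.6, 93.6]
orientation: [1.0, 0.0, 0.0, -0.0]
ft_force: [1.9, 5.1, 2.4]
grip_width: 0.325
gripper_force: 2.0
time: 2.85
position: [480.2, -312.5, 93.5]
orientation: [1.0, 0.0, -0.0, -0.0]
ft_force: [1.5, 4.5, 2.5]
grip_width: 0.323
gripper_force: 2.1
```

```bash
python3 -m crank '[[[0,0.002,0],[0,0,0],0.35],[[0,0.002,0],[0,0,0],0.35]]'
python3 -m crank '[[[0,0.002,0],[0,0,0],0.35],[[0,0.002,0],[0,0,0],0.35]]'
```

```text
time: 3.05
position: [480.1, -314.5, 93.4]
orientation: [1.0, 0.0, -0.0, -0.0]
ft_force: [1.2, 4.1, 1.1]
grip_width: 0.322
gripper_force: 1.9
time: 3.25
position: [479.9, -316.4, 93.3]
orientation: [1.0, 0.0, -0.0, -0.0]
ft_force: [1.8, 4.5, 1.1]
grip_width: 0.326
gripper_force: 1.9
```

It gives toward −y (counter-clockwise), steady at about 4 N. Following the arc with the tool turning along.

```bash
python3 -m crank '[[[0.001,0.0005,0],[0,0,-0.19],0.35],[[0.003,0.001,0],[0,0,-0.38],0.35],[[0.0045,0.002,0],[0,0,-0.57],0.35],[[0.007,0.005,0],[0,0,-0.76],0.35],[[0.0095,0.0085,0],[0,0,-0.95],0.35],[[0.0095,0.0085,0],[0,0,-0.95],0.35]]'
python3 - <<'E'
from h import *
o=env.get_obs();p=o['position'];M=R.from_quat(o['orientation']).as_matrix();print(M[:2,:2].round(3))
for c in (.6,.7,.8,.9,1.0,1.1,1.2,1.3,1.4,1.5):
    r=np.array([-np.cos(c),-np.sin(c)]);t=np.array([-r[1],r[0]])
    q=np.array([520,-297.5])+40*r+9.3*t
    print(c,tool(np.r_[q-p[:2],0]).round(1))
E
```

```text
time: 3.85
position: [489.3, -325.8, 93.3]
orientation: [0.969, 0.247, -0.001, 0.0]
ft_force: [-0.1, 0.2, -0.0]
grip_width: 0.323
gripper_force: 0.7
[[ 0.878  0.478]
 [ 0.478 -0.878]]
0.6 [ 1.7  3.2 -0. ]
0.7 [ 3.2  7.  -0. ]
0.8 [ 5.1 10.6 -0. ]
0.9 [ 7.3 14.  -0. ]
1.0 [ 9.9 17.2 -0. ]
1.1 [12.8 20.2 -0. ]
1.2 [16.  22.8 -0. ]
1.3 [19.4 25.1 -0. ]
1.4 [23. 27. -0.]
1.5 [26.8 28.6 -0. ]
```

```bash
python3 -m crank '[[[0.0015,0.003,0],[0,0,-0.19],0.35],[[0.003,0.007,0],[0,0,-0.38],0.35],[[0.005,0.0105,0],[0,0,-0.57],0.35],[[0.0075,0.014,0],[0,0,-0.76],0.35],[[0.010,0.017,0],[0,0,-0.95],0.35],[[0.010,0.017,0],[0,0,-0.95],0.35]]'
python3 - <<'E'
from h import *
o=env.get_obs();p=o['position'];M=R.from_quat(o['orientation']).as_matrix();print(M[:2,:2].round(3))
for c in (1.1,1.2,1.3,1.4,1.5,1.55):
    r=np.array([-np.cos(c),-np.sin(c)]);t=np.array([-r[1],r[0]])
    q=np.array([520,-297.5])+40*r+9.3*t
    print(c,tool(np.r_[q-p[:2],0]).round(1))
E
```

```text
time: 4.45
position: [505.8, -335.9, 93.3]
orientation: [0.879, 0.477, -0.001, -0.0]
ft_force: [-2.4, 1.2, -0.9]
grip_width: 0.325
gripper_force: 0.8
[[ 0.545  0.838]
 [ 0.838 -0.545]]
1.1 [ 1.1  4.4 -0. ]
1.2 [ 2.7  8.2 -0. ]
1.3 [ 4.6 11.8 -0. ]
1.4 [ 6.9 15.3 -0. ]
1.5 [ 9.4 18.4 -0. ]
1.55 [10.9 19.9 -0. ]
```

```bash
python3 -m crank '[[[0.001,0.0045,0],[0,0,-0.19],0.35],[[0.003,0.008,0],[0,0,-0.38],0.35],[[0.005,0.012,0],[0,0,-0.57],0.35],[[0.007,0.0155,0],[0,0,-0.76],0.35],[[0.009,0.018,0],[0,0,-0.91],0.35],[[0.009,0.018,0],[0,0,-0.91],0.35]]'
python3 -m crank '[[[0,0.001,0],[0,0,0],0.35],[[0,0.001,0],[0,0,0],0.35]]'
python3 -m crank '[[[0,0.001,0],[0,0,0],0.35],[[0,0.001,0],[0,0,0],0.35]]'
python3 -m crank '[[[0,0.001,0],[0,0,0],0.35],[[0,0.001,0],[0,0,0],0.35]]'
```

```text
time: 5.05
position: [526.0, -338.0, 93.3]
orientation: [0.742, 0.67, -0.001, -0.0]
ft_force: [-2.7, -0.2, -0.9]
grip_width: 0.325
gripper_force: 1.2
time: 5.25
position: [526.4, -337.7, 93.3]
orientation: [0.743, 0.67, -0.001, -0.001]
ft_force: [-4.9, -0.1, 0.2]
grip_width: 0.322
gripper_force: 2.1
time: 5.45
position: [526.6, -337.7, 93.2]
orientation: [0.742, 0.67, -0.001, -0.001]
ft_force: [-6.9, -1.2, 1.4]
grip_width: 0.324
gripper_force: 3.0
time: 5.65
position: [527.0, -337.4, 93.0]
orientation: [0.742, 0.67, -0.001, -0.002]
ft_force: [-8.3, 0.5, 3.0]
grip_width: 0.326
gripper_force: 3.6
```

At the stop, with the reaction rising. Backing off, rising and re-orienting.

```bash
python3 -m crank '[[[0,-0.01,0],[0,0,0],0.35],[[0,-0.01,0],[0,0,0],0.35],[[0,-0.01,-0.05],[0,0,0],0.35],[[0,-0.01,-0.09],[0,0,0],0.35],[[0,-0.01,-0.09],[0,0,0.3],0.35],[[0,-0.01,-0.09],[0,0,0.6],0.6],[[0,-0.01,-0.09],[0,0,0.9],1],[[0,-0.01,-0.09],[0,0,1],1]]'
python3 -m crank '[[[0,0,0],[0,0,0.3],1],[[0,0,0],[0,0,0.6],1],[[0,0,0],[0,0,0.9],1],[[0,0,0],[0,0,1],1],[[0,0,0],[0,0,1],1]]'
python3 - <<'E'
from h import *
o=env.get_obs();p=o['position'];M=R.from_quat(o['orientation']).as_matrix();print(M.round(3),p)
a=np.arctan2(M[1,0],M[0,0]);print('turn',np.degrees(a)/30, tool(np.array([622,-297.5,150])-p),tool([0,0,-1]))
E
```

```text
time: 6.45
position: [520.8, -337.4, 184.4]
orientation: [0.891, 0.453, 0.001, 0.001]
ft_force: [0.2, -0.5, -0.3]
grip_width: 0.095
gripper_force: 0.0
time: 6.95
position: [520.6, -337.3, 184.1]
orientation: [0.978, 0.21, 0.001, 0.001]
ft_force: [0.2, 0.5, 0.2]
grip_width: 0.009
gripper_force: 0.0
[[ 0.912  0.41   0.002]
 [ 0.41  -0.912 -0.001]
 [ 0.001  0.002 -1.   ]] [ 520.59582169 -337.28353855  184.13264385]
turn 0.8073809286394128 [108.75141861   5.2653819   34.29255602] [-0.00139085 -0.00162885  0.99999771]
```

```bash
python3 -m crank '[[[0.109,0.005,0.0],[0,0,0.3],1],[[0.109,0.005,0.0],[0,0,0.6],1],[[0.109,0.005,0.03],[0,0,0.807],1],[[0.109,0.005,0.034],[0,0,0.807],1],[[0.109,0.005,0.034],[0,0,0.807],1]]'
python3 - <<'E'
from h import *
o=env.get_obs();print(R.from_quat(o['orientation']).as_matrix().round(3),o['position'])
snap('scene','s1',(220,220,400,360),4)
E
```

```text
time: 7.45
position: [620.0, -296.0, 148.4]
orientation: [1.0, 0.003, -0.001, -0.001]
ft_force: [0.6, 0.6, 0.1]
grip_width: 0.007
gripper_force: 0.0
[[ 1.     0.006 -0.003]
 [ 0.006 -1.     0.001]
 [-0.003 -0.001 -1.   ]] [ 619.97449076 -295.9910669   148.39520458]
```

View pics/s1.png

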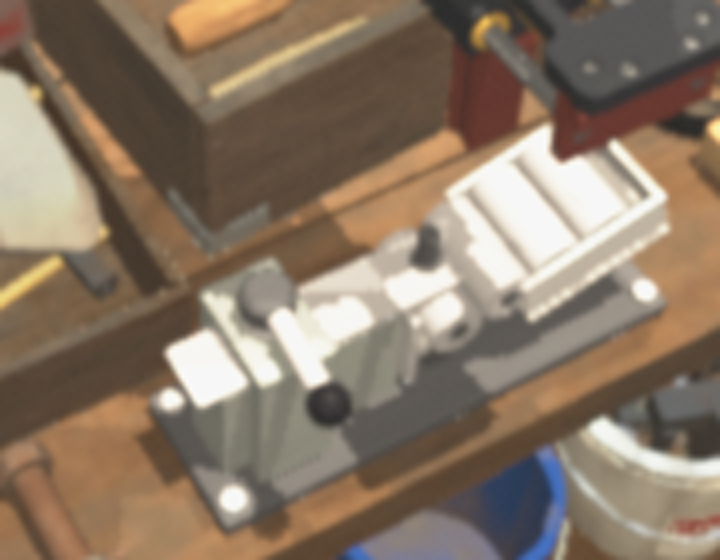

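The crop shows the lever swung loose, its ball at (328,405), pointing to −y. The keeper post is at (428,240) and still over the roller. The gripper parts are at the upper right, so I'll check where the fingertip should appear.

Run:
```python
from h import *
im=np.load('pics/s1.npz');E=im['extrinsics'];K=im['K']
def pj(p):
    q=K@(E[:3,:3]@np.array(p)+E[:3,3]);return ((q[:2]/q[2]-[220,220])*4).round(0)
print(pj([620,-296,148]),pj([620,-296,200]),pj([596,-297.5,93.5]),pj([520-0,-297.5-54,100]))
```

```text
[478. 131.] [490.  42.] [421. 240.] [332. 407.]
```

```bash
python3 -m crank '[[[0.004,0.0015,0.03],[0,0,0],1],[[0.004,0.0015,0.06],[0,0,0],1],[[0.004,0.0015,0.066],[0,0,0],1],[[0.004,0.0015,0.066],[0,0,0],1],[[0.004,0.0015,0.066],[0,0,0],1]]'
python3 -m crank '[[[-0.01,0,0],[0,0,0],1],[[-0.02,0,0],[0,0,0],1],[[-0.028,0,0],[0,0,0],1],[[-0.034,0,0],[0,0,0],1],[[-0.040,0,0],[0,0,0],1],[[-0.043,0,0],[0,0,0],1],[[-0.043,0,0],[0,0,0],1]]'
```

```text
time: 8.0
position: [625.7, -299.1, 85.6]
orientation: [1.0, 0.001, 0.001, 0.001]
ft_force: [-1.0, 0.5, -0.9]
grip_width: 0.007
gripper_force: 0.0
time: 8.7
position: [581.2, -297.9, 83.4]
orientation: [1.0, 0.001, -0.001, -0.0]
ft_force: [-0.3, 0.2, 0.3]
grip_width: 0.006
gripper_force: 0.0
```

```bash
for i in 1 2; do python3 -m crank '[[[-0.002,0,0],[0,0,0],1],[[-0.002,0,0],[0,0,0],1]]'|sed -n 2,4p; done
python3 -m crank '[[[-0.002,0,0],[0,0,0],1],[[-0.002,0,0],[0,0,0],1]]'|sed -n 2,4p
python3 -m crank '[[[-0.002,0,0],[0,0,0],1],[[-0.002,0,0],[0,0,0],1]]'|sed -n 2,4p
```

```text
position: [580.8, -298.0, 83.5]
orientation: [1.0, 0.001, 0.001, -0.0]
ft_force: [4.0, 1.1, -2.0]
position: [580.6, -298.0, 83.6]
orientation: [1.0, 0.001, 0.002, -0.0]
ft_force: [9.1, 2.1, -4.6]
position: [580.4, -298.0, 83.8]
orientation: [1.0, 0.001, 0.004, 0.0]
ft_force: [13.3, 2.4, -7.1]
position: [580.2, -298.0, 83.9]
orientation: [1.0, 0.0, 0.005, 0.0]
ft_force: [18.7, 4.3, -9.7]
```

The keeper is against its stop (post centre about 565 = 600 − 35). Backing off, rising, opening and looking.

```bash
python3 -m crank '[[[0.015,0,0],[0,0,0],1],[[0.02,0,0],[0,0,0],1],[[0.02,0,-0.04],[0,0,0],0.5],[[0.02,0,-0.08],[0,0,0],-0.4],[[0.02,0,-0.08],[0,0,0],-0.6],[[0.02,0,-0.08],[0,0,0],-0.6]]'
python3 - <<'E'
from h import *
o=env.get_obs();print(R.from_quat(o['orientation']).as_matrix().round(3),o['position'],o['grip_width'])
snap('scene','s2',(220,200,400,340),4)
im=np.load('pics/s2.npz');E=im['extrinsics'];K=im['K']
def pj(p):
    q=K@(E[:3,:3]@np.array(p)+E[:3,3]);return ((q[:2]/q[2]-[220,200])*4).round(0)
print(pj([600,-322.5,52]),pj([565,-297.5,93.5]))
E
```

```text
time: 10.1
position: [593.9, -298.5, 164.4]
orientation: [1.0, 0.001, 0.0, 0.0]
ft_force: [-0.9, 0.4, -1.2]
grip_width: 0.33
gripper_force: 0.0
[[ 1.     0.002  0.   ]
 [ 0.002 -1.    -0.001]
 [ 0.     0.001 -1.   ]] [ 593.8899062  -298.46617633  164.40848391] 0.3303440003262355
[455. 418.] [358. 349.]
```

View pics/s2.png

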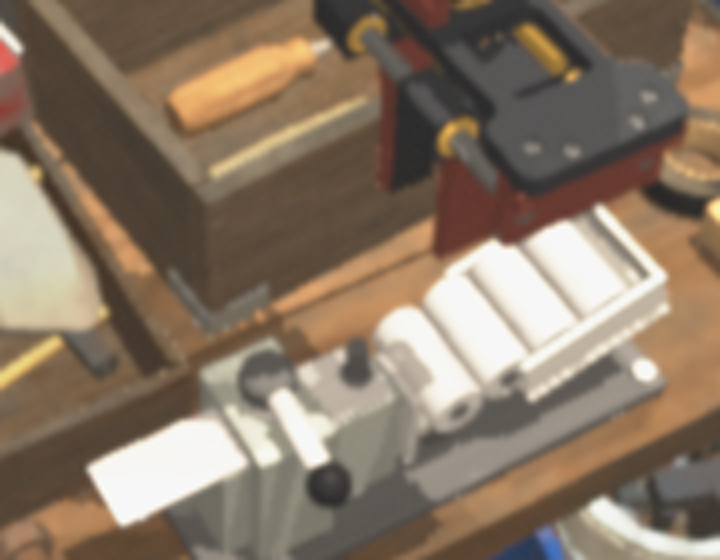

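The keeper is open (post at (356,347)) and roller 1 is free, its near end at (459,408). The gripper is opening above it. Moving down round its ends.

```bash
python3 -m crank '[[[0.006,0,0],[0,0,0],-1],[[0.006,0,0],[0,0,0],-1],[[0.006,0,0.02],[0,0,0],-1],[[0.006,0,0.05],[0,0,0],-1],[[0.006,0,0.05],[0,0,0],-1]]' 30
python3 - <<'E'
from h import *
o=env.get_obs();print(tool(np.array([600,-297.5,34])-o['position']),o['position'],o['grip_width'])
E
```

```text
time: 10.65
position: [596.9, -296.1, 108.8]
orientation: [1.0, 0.001, -0.004, -0.003]
ft_force: [-0.8, 0.5, -0.3]
grip_width: 0.833
gripper_force: 0.0
[ 3.71406357  1.79953188 74.73428762] [ 596.87659261 -296.08117076  108.76949631] 0.8327058348907572
```

```bash
python3 -m crank '[[[0,0,0],[0,0,0],-1],[[0,0,0.03],[0,0,0],-1],[[0,0,0.06],[0,0,0],-1],[[0,0,0.078],[0,0,0],-1],[[0,0,0.078],[0,0,0],-1],[[0,0,0.078],[0,0,0],-1],[[0,0,0.078],[0,0,0],-1]]'
python3 - <<'E'
from h import *
o=env.get_obs();print(tool(np.array([600,-297.5,34])-o['position']))
E
```

```text
time: 11.35
position: [601.6, -299.0, 37.7]
orientation: [1.0, 0.001, 0.001, 0.001]
ft_force: [-0.4, 0.8, 0.2]
grip_width: 1.001
gripper_force: 0.0
[-1.58057777 -1.51249538  3.67735274]
```

```bash
python3 -m crank '[[[-0.001,-0.001,0.003],[0,0,0],-1],[[-0.001,-0.001,0.003],[0,0,0],0],[[-0.001,-0.001,0.003],[0,0,0],1],[[-0.001,-0.001,0.003],[0,0,0],1],[[-0.001,-0.001,0.003],[0,0,0],1],[[-0.001,-0.001,0.003],[0,0,0],1],[[-0.001,-0.001,0.003],[0,0,0],1],[[-0.001,-0.001,0.003],[0,0,0],1]]' 30
python3 -m crank '[[[0,0,0],[0,0,0],1],[[0,0,0],[0,0,0],1]]'
```

```text
time: 12.15
position: [599.1, -296.6, 32.6]
orientation: [1.0, 0.001, -0.0, -0.0]
ft_force: [0.0, 2.4, 1.3]
grip_width: 0.573
gripper_force: 30.0
time: 12.35
position: [599.1, -296.7, 32.6]
orientation: [1.0, 0.001, -0.0, -0.0]
ft_force: [0.3, 2.7, 1.4]
grip_width: 0.566
gripper_force: 30.0
```

Gripped (49.8 mm). Lifting briskly straight up and mapping the clearance around the tray from the earlier depth image.

```bash
python3 -m crank '[[[0,0,-0.03],[0,0,0],1],[[0,0,-0.08],[0,0,0],1],[[0,0,-0.13],[0,0,0],1],[[0,0,-0.18],[0,0,0],1],[[0,0,-0.23],[0,0,0],1],[[0,0,-0.28],[0,0,0],1],[[0,0,-0.30],[0,0,0],1],[[0,0,-0.30],[0,0,0],1]]'
python3 - <<'E'
from h import *
im=np.load('pics/t0.npz');K=im['K'];E=im['extrinsics'];d=im['depth'];v,u=np.mgrid[:420,:560]
P=np.linalg.inv(K)@np.stack([u.ravel(),v.ravel(),np.ones(u.size)])*d.ravel()
P=(E[:3,:3].T@(P-E[:3,3:])).T[d.ravel()>0]
S=P[(P[:,0]>490)&(P[:,0]<720)]
for y in range(-120,240,10):
    s=S[(S[:,1]>=y)&(S[:,1]<y+10)]
    if len(s): print(y,'maxz',s[:,2].max().round(),'at x',s[s[:,2].argmax(),0].round(),'z>60: x',(s[s[:,2]>60,0].min().round(),s[s[:,2]>60,0].max().round()) if (s[:,2]>60).any() else None)
o=env.get_obs();print(o['joints'],o['position'],o['grip_width'])
snap('top','t2',None,1.4)
E
```

```text
time: 13.15
position: [600.7, -298.8, 337.0]
orientation: [1.0, 0.001, 0.003, 0.003]
ft_force: [0.2, -0.2, -1.8]
grip_width: 0.566
gripper_force: 30.0
-120 maxz 260.0 at x 674.0 z>60: x (np.float64(534.0), np.float64(695.0))
-110 maxz 275.0 at x 546.0 z>60: x (np.float64(530.0), np.float64(695.0))
-100 maxz 273.0 at x 544.0 z>60: x (np.float64(490.0), np.float64(719.0))
-90 maxz 274.0 at x 660.0 z>60: x (np.float64(491.0), np.float64(719.0))
-80 maxz 266.0 at x 695.0 z>60: x (np.float64(491.0), np.float64(720.0))
-70 maxz 250.0 at x 718.0 z>60: x (np.float64(491.0), np.float64(720.0))
-60 maxz 228.0 at x 716.0 z>60: x (np.float64(490.0), np.float64(720.0))
-50 maxz 209.0 at x 710.0 z>60: x (np.float64(490.0), np.float64(720.0))
-40 maxz 206.0 at x 626.0 z>60: x (np.float64(490.0), np.float64(720.0))
-30 maxz 208.0 at x 639.0 z>60: x (np.float64(490.0), np.float64(719.0))
-20 maxz 208.0 at x 667.0 z>60: x (np.float64(490.0), np.float64(720.0))
-10 maxz 204.0 at x 709.0 z>60: x (np.float64(493.0), np.float64(720.0))
0 maxz 116.0 at x 720.0 z>60: x (np.float64(490.0), np.float64(720.0))
[... 990 characters left out ...]
(490.0), np.float64(720.0))
170 maxz 221.0 at x 588.0 z>60: x (np.float64(490.0), np.float64(720.0))
180 maxz 221.0 at x 589.0 z>60: x (np.float64(494.0), np.float64(720.0))
190 maxz 280.0 at x 594.0 z>60: x (np.float64(556.0), np.float64(720.0))
200 maxz 340.0 at x 657.0 z>60: x (np.float64(556.0), np.float64(720.0))
210 maxz 353.0 at x 657.0 z>60: x (np.float64(555.0), np.float64(720.0))
220 maxz 360.0 at x 644.0 z>60: x (np.float64(555.0), np.float64(720.0))
230 maxz 372.0 at x 640.0 z>60: x (np.float64(490.0), np.float64(720.0))
[-5.64002657e-01  3.87876571e-01  1.18687714e+00 -7.76853185e-04
  1.55870510e+00  1.00518844e+00] [ 600.69710223 -298.78851829  336.95768457] 0.5664387542430988
```

View pics/t2.png

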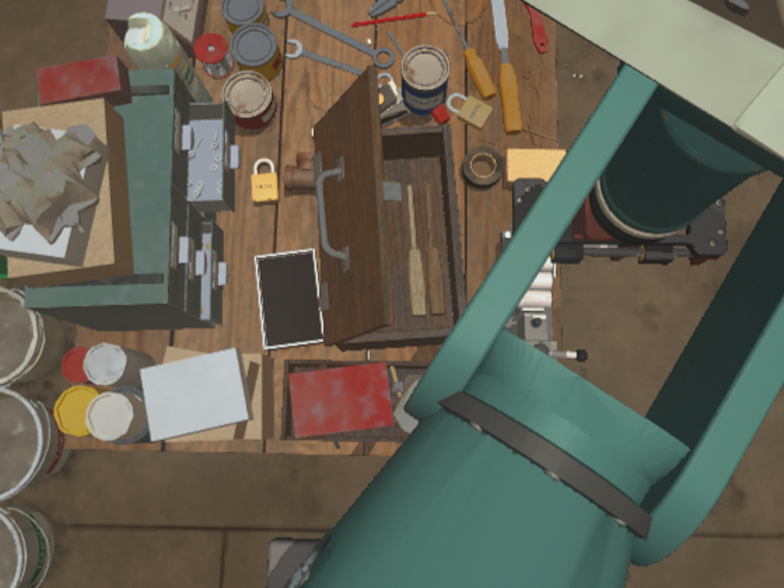

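Roller 1 is lifted in the gripper and the lever still points to −y with its ball at (581,355). The tray is clear at (290,298). The lid leans over the chest (top 275 mm at y≈−110), so I carry at 330 mm and then turn 98° so the body lies along the tray.

```bash
python3 -m crank '[[[0.002,-0.03,0],[0,0,-0.1],1],[[0.004,-0.07,0],[0,0,-0.25],1],[[0.006,-0.11,0],[0,0,-0.4],1],[[0.008,-0.15,0],[0,0,-0.5],1],[[0.01,-0.19,0],[0,0,-0.6],1],[[0.01,-0.23,0],[0,0,-0.7],1],[[0.01,-0.27,0],[0,0,-0.8],1],[[0.015,-0.31,0],[0,0,-0.82],1],[[0.015,-0.34,0],[0,0,-0.82],1],[[0.015,-0.352,0],[0,0,-0.82],1],[[0.015,-0.352,0],[0,0,-0.82],1]]'
python3 -m crank '[[[0,0,0],[0,0,-0.25],1],[[0,0,0],[0,0,-0.5],1],[[0,0,0],[0,0,-0.75],1],[[0,0,0],[0,0,-1],1],[[0,0,0],[0,0,-1],1]]'
python3 -m crank '[[[0,0,0],[0,0,-0.25],1],[[0,0,0],[0,0,-0.5],1],[[0,0,0],[0,0,-0.75],1],[[0,0,0],[0,0,-1],1],[[0,0,0],[0,0,-1],1]]'
python3 -m crank '[[[0,0,0],[0,0,-0.25],1],[[0,0,0],[0,0,-0.45],1],[[0,0,0],[0,0,-0.45],1],[[0,0,0],[0,0,-0.45],1]]'
python3 - <<'E'
from h import *
o=env.get_obs();print(R.from_quat(o['orientation']).as_matrix().round(3),tool(np.array([612,53,330])-o['position']))
snap('top','t3',(140,130,340,280),4)
E
```

```text
time: 14.3
position: [612.2, 56.0, 330.1]
orientation: [0.977, 0.215, -0.002, -0.0]
ft_force: [0.4, -0.4, -1.6]
grip_width: 0.571
gripper_force: 30.0
time: 14.8
position: [613.1, 52.8, 331.4]
orientation: [0.888, 0.459, -0.001, -0.0]
ft_force: [-0.3, -0.8, -1.9]
grip_width: 0.567
gripper_force: 30.0
time: 15.3
position: [613.2, 53.6, 331.9]
orientation: [0.74, 0.673, -0.001, -0.0]
ft_force: [0.4, 0.9, -1.2]
grip_width: 0.572
gripper_force: 30.0
time: 15.7
position: [613.4, 54.3, 332.4]
orientation: [0.657, 0.754, -0.0, -0.0]
ft_force: [-0.6, 0.8, -1.9]
grip_width: 0.564
gripper_force: 30.0
[[-0.136  0.991 -0.001]
 [ 0.991  0.136 -0.   ]
 [-0.    -0.001 -1.   ]] [-1.14897923 -1.52871997  2.35448604]
```

View pics/t3.png

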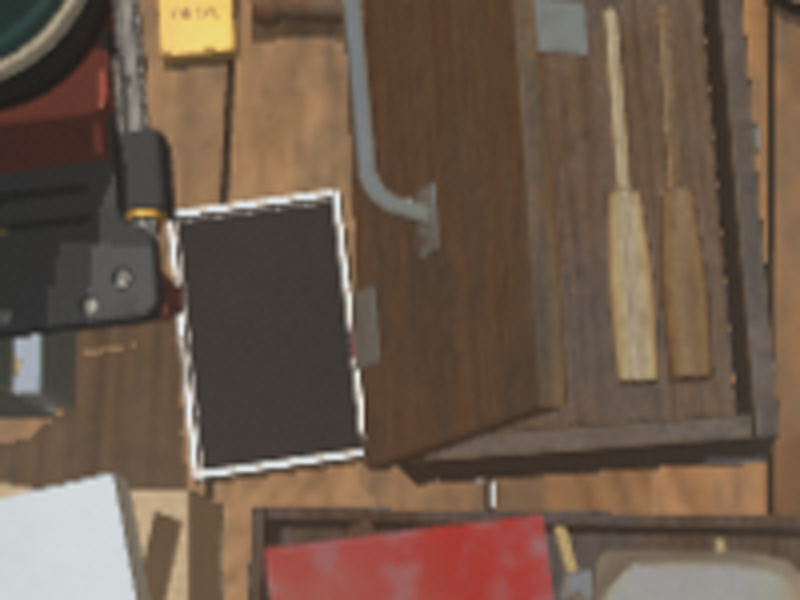

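The tray is now fully visible, with outer corners at (170,208), (338,190), (366,452) and (198,475). The gripper shows left of it only because of parallax. I'll recompute the centre.

Run:
```python
from h import *
c=[pt('t3',140+u/4,130+v/4,12) for u,v in [(170,208),(338,190),(366,452),(198,475)]]
for a in c: print(a.round(1))
m=np.mean(c,0);print(m,[np.linalg.norm(c[i]-c[(i+1)%4]).round(1) for i in range(4)])
o=env.get_obs();print(tool(m*[1,1,0]+[6,3,6]-o['position']), o['position'])
```

```text
[667.2 103.2  12. ]
[678.3  16.3  12. ]
[541.9  -3.6  12. ]
[528.7  81.1  12. ]
[604.04262029  49.27632445  12.        ] [np.float64(87.6), np.float64(137.8), np.float64(85.7), np.float64(140.3)]
[ -1.70968298  -3.47969087 326.43282845] [613.3784233   54.46231822 332.43148838]
```

```bash
python3 -m crank '[[[-0.002,-0.003,0.03],[0,0,0],1],[[-0.002,-0.003,0.07],[0,0,0],1],[[-0.002,-0.003,0.11],[0,0,0],1],[[-0.002,-0.003,0.15],[0,0,0],1],[[-0.002,-0.003,0.18],[0,0,0],1],[[-0.002,-0.003,0.21],[0,0,0],1],[[-0.002,-0.003,0.24],[0,0,0],1],[[-0.002,-0.003,0.26],[0,0,0],1],[[-0.002,-0.003,0.28],[0,0,0],1],[[-0.002,-0.003,0.28],[0,0,0],1],[[-0.002,-0.003,0.28],[0,0,0],1]]'
```

```text
time: 16.85
position: [610.8, 52.4, 52.8]
orientation: [0.655, 0.755, -0.0, -0.0]
ft_force: [-0.1, 0.2, -1.9]
grip_width: 0.57
gripper_force: 30.0
```

```bash
python3 -m crank '[[[0,0,0.015],[0,0,0],1],[[0,0,0.03],[0,0,0],1],[[0,0,0.04],[0,0,0],1],[[0,0,0.042],[0,0,0],1],[[0,0,0.042],[0,0,0],1],[[0,0,0.042],[0,0,0],1]]'
```

```text
time: 17.45
position: [611.0, 52.5, 10.9]
orientation: [0.655, 0.756, 0.0, 0.0]
ft_force: [0.7, 0.5, -1.7]
grip_width: 0.568
gripper_force: 30.0
```

```bash
python3 -m crank '[[[0,0,0.003],[0,0,0],1],[[0,0,0.005],[0,0,0],1],[[0,0,0.005],[0,0,0],1],[[0,0,0.005],[0,0,0],1]]' 5
python3 -m crank '[[[0,0,0],[0,0,0],-0.2],[[0,0,0],[0,0,0],-0.3],[[0,0,0],[0,0,0],-0.4],[[0,0,0],[0,0,0],-0.4],[[0,0,0],[0,0,0],-0.4],[[0,0,0],[0,0,0],-0.4],[[0,0,0],[0,0,0],-0.4],[[0,0,0],[0,0,0],-0.4]]'
```

```text
time: 17.85
position: [610.8, 52.5, 5.7]
orientation: [0.655, 0.756, 0.0, -0.0]
ft_force: [0.1, 0.3, -2.2]
grip_width: 0.569
gripper_force: 5.0
time: 18.65
position: [610.8, 52.5, 5.7]
orientation: [0.655, 0.756, 0.0, -0.0]
ft_force: [-0.9, -1.3, 0.2]
grip_width: 0.698
gripper_force: 0.0
```

Released. Rising straight up and checking both the tray and the track.

```bash
python3 -m crank '[[[0,0,-0.02],[0,0,0],-0.4],[[0,0,-0.06],[0,0,0],-0.4],[[0,0,-0.1],[0,0,0],-0.4],[[0,0,-0.15],[0,0,0],-0.4],[[0,0,-0.2],[0,0,0],-0.4],[[0,0,-0.25],[0,0,0],-0.4],[[0,0,-0.3],[0,0,0],-0.4],[[0,0,-0.33],[0,0,0],-0.4],[[0,0,-0.33],[0,0,0],-0.4],[[0,0,-0.33],[0,0,0],-0.4]]'
python3 - <<'E'
from h import *
snap('top','t4',(160,140,430,340),2.9)
E
```

```text
time: 19.65
position: [610.8, 52.5, 335.9]
orientation: [0.655, 0.756, 0.0, 0.0]
ft_force: [0.1, 0.4, -0.3]
grip_width: 0.7
gripper_force: 0.0
```

View pics/t4.png

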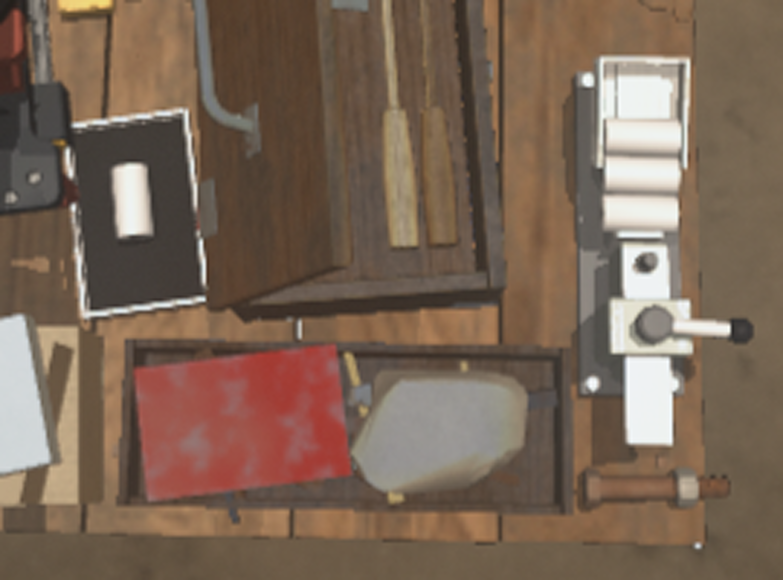

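The roller lies in the tray at (132,200). Three rollers have moved down to the stop, the lowest at (641,212). The keeper is open (post (646,262)) and the lever ball is at (740,330). A quick numeric check before handing in.

Run:
```python
from h import *
for n,u,v,z in [('r2',641,212,65),('r3',641,174,71.7),('r4',642,136,78.4),('post',646,262,93.5),('ball',740,330,109),('r1',132,200,29)]:
    print(n,pt('t4',160+u/2.9,140+v/2.9,z).round(1),pt('t4',160+u/2.9,140+v/2.9).round(1))
print(env.get_obs()['joint_velocities'].__abs__().max() if hasattr(env.get_obs()['joint_velocities'],'max') else '')
print(env.hand_in())
```

```text
r2 [ 599.2 -297.6   65. ] [ 599.6 -298.    62.9]
r3 [ 623.8 -296.8   71.7] [ 624.7 -297.6   67.3]
r4 [ 648.2 -296.7   78.4] [ 647.9 -296.4   79.9]
post [ 561.3 -295.1   93.5] [ 561.8 -295.7   90.3]
ball [ 516.9 -350.5  109. ] [ 516.9 -350.6  108.7]
r1 [608.   49.7  29. ] [609.   50.7  23.4]
0.0217031019959589
the job is handed in; nothing more can be done
None
```

The job is handed in and its verdict was not shown: the lever gave counter-clockwise and went to its stop, the keeper is fully back, roller 1 lies in the tray, and roller 2 measures about 1 mm from the seat with rollers 3 and 4 behind it.

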